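Tip salvaged umbrella handles from the trough into a crate

ROBOT

A 6-joint arm with a two-finger parallel gripper is mounted at the origin on the work surface. World frame = base frame: x ahead of the robot, y to its left, z up, the work surface at z = 0. Lengths are in mm, angles in rad, forces in N, time in s.
With the tool pointing down it reaches from about 375 to 975 mm from the base axis. Payload 3.8 kg.
Tool frame: the origin (TCP) lies midway between the tips of the shut fingers; the grasp point (between the pads) lies 19 mm behind it; z points along the fingers, y is the line along which they close (so a half turn about z gives the same grasp; the last joint's range is limited). The gripper opens to 85 mm and grips with 20 to 120 N. Pads are 22 mm wide; open, the fingers measure 114 mm over their backs; the gripper's body (76 mm by 85 mm) begins 54 mm behind the grasp point. The pads swing forward as they close: fully open they stand 13 mm farther back than shut.
Start: joints at [-1.305, 0.264, 1.604, -0, 1.274, -0.037], TCP at [201.275, -644.287, 231.28] pointing down, gripper open.
Joint ranges: [-2.63, 2.63], [-0.94, 2.18], [0.31, 2.57], [-1.31, 4.45], [0, 2.66], [-2.55, 2.55]. Speed limits (rad/s): [2.57, 2.57, 3.14, 3.14, 3.14, 3.14].

INTERFACE

Orientations are given as a unit quaternion [w, x, y, z].
In Python, from plant import arm, viewer, order gives the robot as it stands. The module is installed in compiled form; this text tells all that it offers.
- The arm moves only by the tool drive_tool, never from a script. Its argument "rows" is a list that holds one entry, the list of rows, each a list of 4 numbers: the shift along the tool's x, y, z in mm, then the turn about the tool's z in rad. In form: [[[tx, ty, tz, yaw], ...]]. A call has 1 to 8 rows; each row shifts and turns the commanded pose from where the row before left it, along the tool's axes as they then stand; what a row does not reach is not made up. A row lasts 1/12 s, in which the tool goes at most 41.7 mm and 7.16 degrees, less where a joint would pass 70% of its speed; a pose out of reach is approached as far as the arm can. A call is refused whole if a number of a shift passes 41.7 or a number of a turn 0.125, either way. A call with a gripper value outside its range is refused whole. "grip" is the gripper's target within -1 to 1 (fully open at 1, half-way at 0, shut at -1), set as the call begins (left out, the last holds). The fingers move at their own pace and stop on an object; the grip force is fixed at half the most. Time passes only in rows, so rows that do not move let the fingers close. It gives the time, the measured TCP pose, the force, the opening and the grip force at its end, in the units of the state.
- arm.read_state(): the state, without advancing time (a new reading comes with each control period).
- viewer.get_image(name): name is "scene" or "top"; returns a dict with "image" (480x640x3 uint8, red, green, blue), "vertical_fov" (degrees; the focal length in pixels is half the picture's height over the tangent of half this angle, whatever the lens; pixels are square), "cx", "cy" (the principal point, pixels), "eye" and "rotation" of the camera in the world. Camera axes: x right, y down, z forward; pixel columns grow to the right and rows downward; lengths in mm; the calibration is good to about 2 mm. A picture is of the moment at which its call begins. There is no depth.
- order.hand_in(): hands the job in; it is judged then, once.
The state is a dict: "time_s": time; "joints": joint angles; "qvel": joint speeds; "tau": joint torques, N m; "position": TCP position; "ee_rot": TCP orientation; "wrist_force": force on the tool from outside, world axes, zero at the start; "torque": the same for the moment, N m; "grip_width": finger opening in mm; "gripper_force": force on a finger pad.
Only numpy, scipy, OpenCV 4.12 (cv2) and the standard library are available. Lean on these libraries where they do the work, as an engineer would, in place of code of your own. Each camera call takes 0.05 s, during which the arm holds its last target. There are 200 camera calls.

TASK

Slide the empty pine crate over until it stands square and centred under the lip of the tipping tray, with its side up against the stand's base board. Then push the blue bar of the tray down and hold it until all three umbrella handles have slid out into the crate, without touching the handles, and ease the tray back up to level without letting it snap back. Leave the crate where it is under the lip, and do not disturb the jar, pliers or glue bottle.

Things in the scene. Friction and masses are not known exactly. Their poses are not given: they have to be found in the camera images.
- stand: fixed pine stand. Origin on the table below the hinge axis, mid tray width; z up; the tray empties towards the stand's -y; the hinge axis is parallel to its x, 155 mm above the table. Its base board (240 mm wide in x, 30 mm high) ends at y = -70 mm: that face is the crate's stop. Two uprights (x = +-87 to +-105 mm, y = +-25 mm, 180 mm high) carry the tray
- tray (a joint): tilt of the tray in rad: 0 level (its rest), growing as the lip (-y end) goes down, 0.75 at its stop. A spring returns it to 0: pushing the bar down takes about 6 N at the start and 12 N at the stop, and it snaps back if let go. The handles slide out only when it is steep, so push to the stop
- push_point (a point): where to push the tray's blue bar: on the bar's axis, 51 mm outside the wall on the stand's -x side. The bar (20 mm thick, 300 mm long, parallel to the hinge) crosses above the walls near the lip. When level the point lies 128 mm to -x, 110 mm to -y and 72 mm above the hinge axis, and turns about it: full tilt takes it 94 mm down and 20 mm to -y. The bar's end is 22 mm further out
- lip (a point): middle of the open end (lip) of the tray floor, top face, 130 mm to -y and 16 mm above the hinge axis when level. The tray is 154 mm wide (134 inside), 280 mm long, with walls 50 mm high above its aluminium floor on three sides; at full tilt the lip is about 78 mm above the table and 106 mm from the hinge axis along -y
- crate_center (a point): open pine crate, 210 mm (its x) by 170 mm (its y) by 60 mm high, walls and floor 12 mm thick, about 0.45 kg, loose. This point is its centre, 30 mm above the table. It goes with its x parallel to the stand's x, its centre 155 mm from the stand's origin to the stand's -y (its long side then touches the base board). Push its walls, or grip them from above at the rim
- handle_a_center (a point): black salvaged umbrella handle lying loose in the tray: flat-sided grip with a steel stub, 82 mm long (its y), 32 mm wide, 26 mm high, about 0.09 kg. This point is its centre. Handles start anywhere from the middle of the tray to its rear, about in line with the tray
- handle_b_center (a point): green salvaged umbrella handle lying loose in the tray: flat-sided grip with a steel stub, 82 mm long (its y), 32 mm wide, 26 mm high, about 0.09 kg. This point is its centre. Handles start anywhere from the middle of the tray to its rear, about in line with the tray
- handle_c_center (a point): red salvaged umbrella handle lying loose in the tray: flat-sided grip with a steel stub, 82 mm long (its y), 32 mm wide, 26 mm high, about 0.09 kg. This point is its centre. Handles start anywhere from the middle of the tray to its rear, about in line with the tray
- handle_a: the black handle; origin under its centre
- handle_b: the green handle; origin under its centre
- handle_c: the red handle; origin under its centre
- crate: the crate; origin under its centre
- jar: clear jar of steel scraps, 82 mm wide, 85 mm high, origin under its centre; to be left alone
- pliers: pliers with blue grips, 155 mm long, lying near the robot; to be left alone
- glue: glue bottle, 130 mm high, at the right; to be left alone
Things that resemble listed ones, but are neither listed nor needed, are in the scene too. Leave any orange look-alike of the handle_a alone.

How it is judged:
By the outcome, as a careful person would: the job done as asked, in the order asked, and still so for the second after the job is handed in, with the robot touching nothing.
It also fails if it takes over 70 s, if anything falls off the work surface, if the arm or the gripper's body presses on something with over 40 N, if the wrist force passes 120 N, or if a joint passes its speed limit or range.

## Working session

There is one attempt and no reset: what is moved stays moved. The work goes in short steps, Python scripts to look and compute and a tool call to move; the robot and the scene stay as the last step left them, time stands still between calls to the robot, and variables do not carry over. Pictures are saved under pics/ and viewed, at most 10 in all, crops included, and the job is handed in when it is done.

Besides the shell and the picture viewer there is one more tool, called after "Call:" by a JSON object that holds its "method" and its "body". drive_tool: Moves the arm, as the interface text tells. Its arguments: {"type":"object","properties":{"rows":{"type":"array"},"grip":{"type":"number"}},"required":["rows"]}

```bash
mkdir -p pics; cat > h.py <<'E'
import numpy as np, cv2
from plant import arm, viewer, order
def cam(n,save=None):
    d=viewer.get_image(n)
    if save: cv2.imwrite('pics/'+save+'.png',cv2.cvtColor(d['image'],cv2.COLOR_RGB2BGR))
    return d
def f(d): return 240/np.tan(np.radians(d['vertical_fov'])/2)
def onz(d,u,v,z):
    r=np.array(d['rotation'])@np.array([(u-d['cx'])/f(d),(v-d['cy'])/f(d),1]); e=np.array(d['eye'])
    return (e+r*(z-e[2])/r[2]).round(1)
def proj(d,p):
    q=np.array(d['rotation']).T@(np.array(p)-d['eye']); return (q[:2]/q[2]*f(d)+[d['cx'],d['cy']]).round(1)
E
python3 - <<'E'
from h import *
for n in('scene','top'):
    d=cam(n,n+'0'); print(n,d['vertical_fov'],d['cx'],d['cy'],d['eye'],d['rotation'])
s=arm.read_state();print(s['ee_rot'],s['position'],s['grip_width'])
E
```

```text
scene 44.59113917549713 320.9217518279479 245.28912683212957 [1191.23159518  535.48714766  930.77080972] [-0.17743569  0.38578661  0.81491391 -0.3944624 ]
top 43.56795227458198 318.27927372248496 246.41099313187817 [ 191.07910433  -89.98723338 1806.97603828] [-0.05406676  0.71223776 -0.69743669  0.05810523]
[-1.03671255e-03  9.88561950e-01  1.50811761e-01 -9.83316214e-05] [ 201.10994164 -643.6419918   230.04346131] 85.41815220634243
```

View pics/scene0.png

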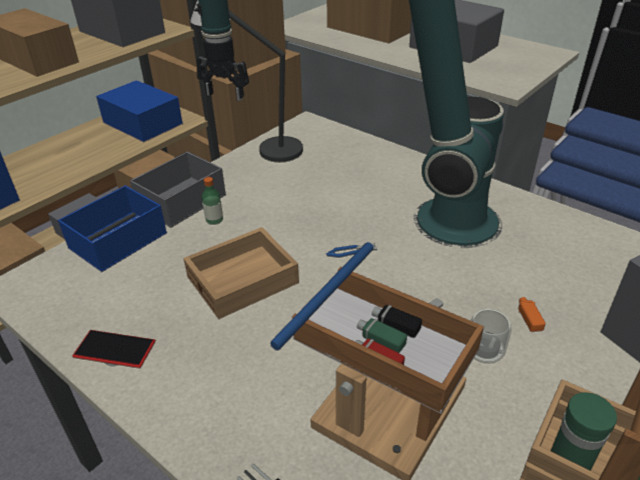

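View pics/top0.png

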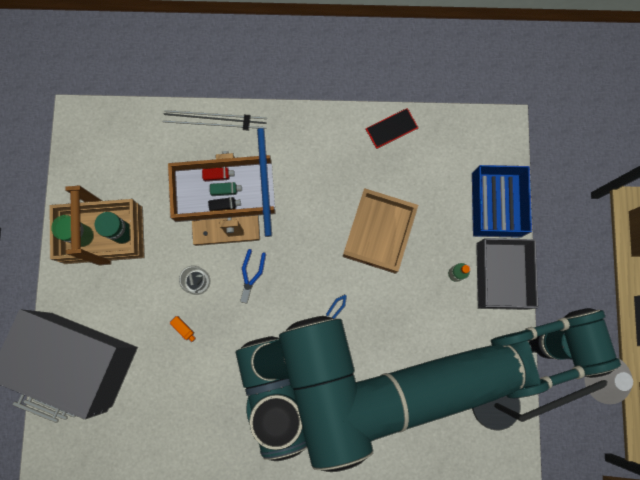

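The scene view shows the crate at (242,272), the tray with its blue bar from (275,343) to (372,246), and the handles at (400,320). In the top view the crate is at (381,230), the bar runs from (262,130) to (268,235), the pliers are at (252,275) and the jar at (195,280). There is a second blue-gripped tool at (337,305), and the orange look-alike is at (182,328). I'll measure the bar and crate next.

```bash
cat >> h.py <<'E'
from scipy.spatial.transform import Rotation as R
_c=cam
def cam(n,save=None):
    d=_c(n,save); q=d['rotation']
    d['rotation']=R.from_quat([q[1],q[2],q[3],q[0]]).as_matrix(); return d
def biggest(m,roi):
    k=np.zeros_like(m); x0,y0,x1,y1=roi; k[y0:y1,x0:x1]=m[y0:y1,x0:x1]
    c=max(cv2.findContours(k,cv2.RETR_EXTERNAL,cv2.CHAIN_APPROX_NONE)[0],key=cv2.contourArea)
    return c
def blue(d):
    h=cv2.cvtColor(d['image'],cv2.COLOR_RGB2HSV); return cv2.inRange(h,(100,110,50),(125,255,255))
def wood(d):
    h=cv2.cvtColor(d['image'],cv2.COLOR_RGB2HSV); return cv2.inRange(h,(8,75,40),(22,255,255))
def ends(c):
    b=cv2.boxPoints(cv2.minAreaRect(c)); b=b[np.argsort(b[:,1])]; return (b[:2].mean(0),b[2:].mean(0))
def bar(dt):
    return [onz(dt,*e,227) for e in ends(biggest(blue(dt),(245,110,290,245)))]
def cratetop(dt,roi=(335,180,425,280),z=60):
    c=biggest(wood(dt),roi); a=cv2.approxPolyDP(cv2.convexHull(c),5,True)[:,0]
    return a,[onz(dt,*p,z) for p in a]
E
python3 - <<'E'
from h import *
t=cam('top'); s=cam('scene')
print('origin px',proj(t,[0,0,0]),proj(s,[0,0,0]))
b=bar(t); print('bar',b,np.linalg.norm(b[0]-b[1]))
for p in b: print('scene px of bar end',proj(s,p))
print(ends(biggest(blue(s),(260,235,380,355))))
a,p=cratetop(t); print(a.tolist(),p)
i=np.array(p); print(np.linalg.norm(i-np.roll(i,1,0),axis=1))
for n,u,v,z in[('pliers',252,262,5),('plierstip',245,300,5),('pl2',337,305,5),('jar',195,280,85),('glue',463,268,130),('basecorner',258,240,30),('basecorner2',192,244,30)]: print(n,onz(t,u,v,z),proj(s,onz(t,u,v,z)))
im=t['image'][100:320,150:450]; cv2.imwrite('pics/c1.png',cv2.resize(im[...,::-1],(800,587),interpolation=cv2.INTER_CUBIC))
E
```

```text
origin px [281.6 408.2] [457.5 220.6]
bar [array([770.6,  70.5, 227. ]), array([471.8,  38.2, 227. ])] 300.54072935294477
scene px of bar end [271.7 347.3]
scene px of bar end [367.1 246.7]
(array([362.91397, 236.51294], dtype=float32), array([266.7545 , 340.36523], dtype=float32))
[[364, 189], [417, 205], [395, 272], [343, 255]] [array([ 647.9, -230.4,   60. ]), array([ 602.4, -389. ,   60. ]), array([ 399.9, -323.3,   60. ]), array([ 447. , -170.3,   60. ])]
[209.69697184 164.99760604 212.89138076 160.08563333]
pliers [427.7 102.1   5. ] [400.  329.1]
plierstip [312.6 118.6   5. ] [434.8 303. ]
pl2 [ 303.4 -157.     5. ] [340.7 252.2]
jar [361.6 255.2  85. ] [485.8 317.9]
glue [ 407.  -505.7  130. ] [208.5 180.2]
basecorner [491.3  83.9  30. ] [376.2 334.3]
basecorner2 [474.9 280.9  30. ] [465.4 377.6]
```

View pics/c1.png

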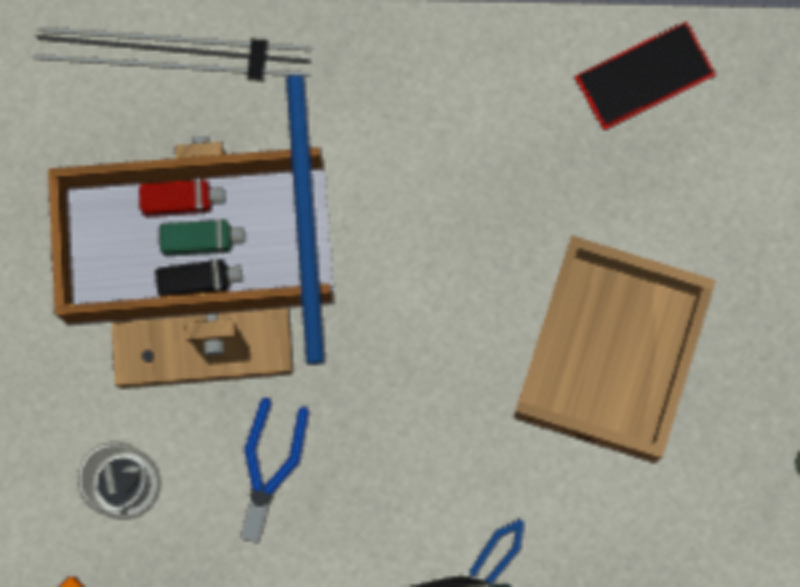

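The crop shows the crate rim clear, the pliers at (262,470) beside the bar's near end, and a blue clip-like tool at (495,550). The pliers at (262,470) in the crop fit the description: they have two blue grips and lie open. I'll leave both alone. The bar gives stand yaw ≈0.107 and origin ≈(609,164), and the base corner agrees with that. The crate is at ≈(526,-279), yaw ≈-0.30. I'm moving above its far long wall.

Call:
{"method": "drive_tool", "body": {"rows": [[[31, -15.5, 0, 0], [31, -15.5, 0, 0], [31, -15.5, 0, 0], [31, -15.5, 0, 0], [31, -15.5, 0, 0], [31, -15.5, 0, 0], [31, -15.5, 0, 0], [31, -15.5, 0, 0]]], "grip": 0.3}}

```text
time_s: 0.87
position: [401.9, -450.6, 231.2]
ee_rot: [-0.0, 0.989, 0.151, -0.0]
wrist_force: [0.2, -1.4, -0.4]
grip_width: 55.8
gripper_force: 0.0
```

Call:
{"method": "drive_tool", "body": {"rows": [[[31, -15.5, 0, 0], [31, -15.5, 0, 0], [31, -15.5, 0, 0], [31, -15.5, 0, 0], [0, 0, 0, 0.1], [0, 0, 0, 0.1], [0, 0, 0, 0.1], [0, 0, 0, 0.1]]]}}

```text
time_s: 1.53
position: [501.1, -355.2, 231.0]
ee_rot: [-0.0, 0.999, -0.051, -0.0]
wrist_force: [-0.6, -0.0, 0.3]
grip_width: 55.5
gripper_force: 0.0
```

Call:
{"method": "drive_tool", "body": {"rows": [[[0, 0, 20, 0.1], [0, 0, 20, 0.1], [0, 0, 20, 0], [0, 0, 20, 0], [0, 0, 0, 0], [0, 0, 0, 0]]]}}

```text
time_s: 2.03
position: [499.8, -355.0, 149.8]
ee_rot: [-0.001, 0.989, -0.148, -0.002]
wrist_force: [-0.6, -0.4, 0.2]
grip_width: 55.4
gripper_force: 0.0
```

```bash
cat >> h.py <<'E'
def pose():
    s=arm.read_state(); q=s['ee_rot']; M=R.from_quat([q[1],q[2],q[3],q[0]]).as_matrix()
    return s,M,np.arctan2(M[1,0],M[0,0])
def to(p):
    s,M,th=pose(); return (M.T@(np.array(p)-s['position'])).round(1)
E
python3 - <<'E'
from h import *
s,M,th=pose(); print(s['time_s'],s['position'],th,s['grip_width'],to([502.7,-354.5,40]),M[:,2],s['joints'])
t=cam('top'); cv2.imwrite('pics/c2.png',cv2.resize(t['image'][130:330,300:500,::-1],(600,600),interpolation=cv2.INTER_CUBIC))
d=cam('scene'); cv2.imwrite('pics/c3.png',cv2.resize(d['image'][180:340,150:350,::-1],(750,600),interpolation=cv2.INTER_CUBIC))
E
```

```text
2.0333 [ 499.82648722 -354.9557166   149.76351222] -0.2971274448034228 55.401094547940325 [  3.   -1.1 109.8] [-0.00295882  0.00231471 -0.99999294] [-6.58151343e-01  2.12932904e-01  1.82212609e+00  2.39461504e-05
  1.11029027e+00  1.20976411e+00]
```

View pics/c3.png

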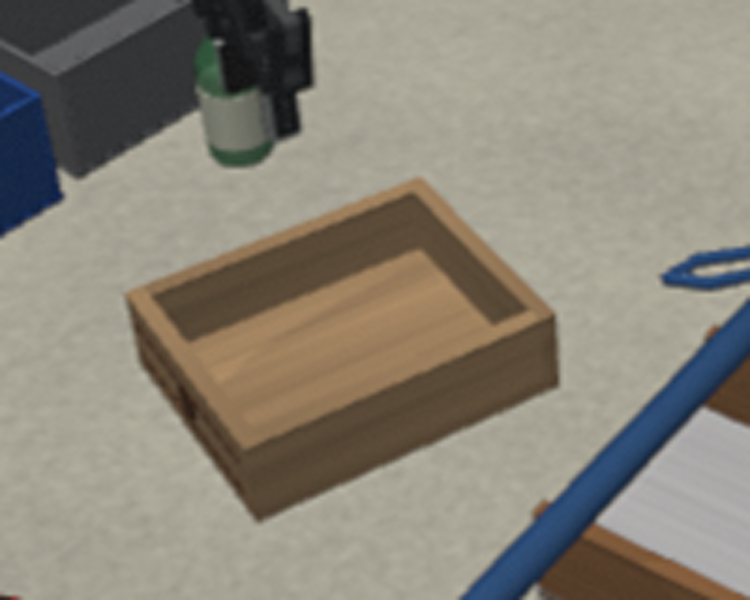

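The close crop gives clear outer rim corners at (127,293), (420,180), (555,315) and (245,448). The far long wall runs from (127,293) to (420,180). I'll cast these corners.

```bash
python3 - <<'E'
from h import *
d=cam('scene')
P=np.array([onz(d,150+u/3.75,180+v/3.75,60) for u,v in[(127,293),(420,180),(555,315),(245,448)]])
print(P,np.linalg.norm(P-np.roll(P,1,0),axis=1),P.mean(0))
e=np.roll(P,-1,0)-P; print(np.arctan2(e[:,1],e[:,0]))
w=(P[0]+P[1])/2; c=P.mean(0); g=w+(c-w)*6/85; print(w,g, to([g[0],g[1],40]))
E
```

```text
[[ 601.4 -387.1   60. ]
 [ 404.  -326.1   60. ]
 [ 450.8 -165.8   60. ]
 [ 649.  -226.6   60. ]] [167.40970701 206.61016432 166.9920058  207.31589423] [ 526.3 -276.4   60. ]
[ 2.84188384  1.28673873 -0.29764781 -1.85910632]
[ 502.7 -356.6   60. ] [ 504.36588235 -350.93882353   60.        ] [  0.5  -6.2 113.1]
```

The second view gives crate centre (526,-276) and yaw -0.295. Both views agree within 3 mm. I'm correcting by a few mm, going down and gripping.

Call:
{"method": "drive_tool", "body": {"rows": [[[3, -4, 20, 0], [0, 0, 20, 0], [0, 0, 20, 0], [0, 0, 20, 0], [0, 0, 15, 0], [0, 0, 10, 0], [0, 0, 5, 0], [0, 0, 0, 0]]]}}

```text
time_s: 2.85
position: [504.9, -352.9, 41.1]
ee_rot: [-0.0, 0.989, -0.148, -0.0]
wrist_force: [-1.2, 0.3, -0.7]
grip_width: 55.8
gripper_force: 0.0
```

Call:
{"method": "drive_tool", "body": {"rows": [[[0, 0, 0, 0], [0, 0, 0, 0], [0, 0, 0, 0], [0, 0, 0, 0], [0, 0, 0, 0], [0, 0, 0, 0], [0, 0, 0, 0], [0, 0, 0, 0]]], "grip": -1}}

```text
time_s: 3.52
position: [505.7, -353.7, 42.9]
ee_rot: [0.001, 0.989, -0.148, 0.001]
wrist_force: [-0.7, -0.6, 5.7]
grip_width: 10.1
gripper_force: 60.8
```

```bash
python3 - <<'E'
from h import *
s,M,th=pose(); print(s['position'],th,s['grip_width'],s['gripper_force'],s['wrist_force'],to([634.4,-69,40]))
E
```

```text
[ 505.74098554 -353.72216341   42.86510618] -0.29678407913109944 10.1368724415078 60.806214809417725 [-0.68109718 -0.56524314  5.6970363 ] [  39.8 -309.9    2.6]
```

Gripped at width 10.1 with 60 N. I'm turning the crate to the stand's yaw, then sliding it over.

Call:
{"method": "drive_tool", "body": {"rows": [[[0, 0, -1, -0.05], [0, 0, 0, -0.05], [0, 0, 0, -0.05], [0, 0, 0, -0.05], [0, 0, 0, -0.05], [0, 0, 0, -0.05], [0, 0, 0, -0.05], [0, 0, 0, -0.054]]]}}

```text
time_s: 4.18
position: [506.2, -353.0, 42.8]
ee_rot: [0.0, 0.999, 0.054, 0.001]
wrist_force: [3.0, 0.4, 0.7]
grip_width: 10.6
gripper_force: 60.3
```

Call:
{"method": "drive_tool", "body": {"rows": [[[4, -6, 0, 0], [8, -12, 0, 0], [8, -12, 0, 0], [8, -12, 0, 0], [8, -12, 0, 0], [8, -12, 0, 0], [8, -12, 0, 0], [8, -12, 0, 0]]]}}

```text
time_s: 4.85
position: [555.1, -257.3, 42.9]
ee_rot: [0.001, 0.999, 0.053, -0.0]
wrist_force: [-2.0, -5.1, 2.8]
grip_width: 10.5
gripper_force: 60.5
```

Call:
{"method": "drive_tool", "body": {"rows": [[[8, -12, 0, 0], [8, -12, 0, 0], [8, -12, 0, 0], [8, -12, 0, 0], [8, -12, 0, 0], [8, -12, 0, 0], [8, -12, 0, 0], [8, -12, 0, 0]]]}}

```text
time_s: 5.52
position: [608.3, -155.0, 42.9]
ee_rot: [0.001, 0.999, 0.053, -0.0]
wrist_force: [-2.6, -6.6, 2.7]
grip_width: 10.6
gripper_force: 60.6
```

Call:
{"method": "drive_tool", "body": {"rows": [[[8, -12, 0, 0], [8, -12, 0, 0], [8, -12, 0, 0], [4, -12, 0, 0], [4, -8, 0, 0], [0, 0, 0, 0], [0, 0, 0, 0]]]}}

```text
time_s: 6.1
position: [634.9, -93.8, 42.9]
ee_rot: [-0.001, 0.999, 0.053, 0.001]
wrist_force: [0.8, 5.6, 4.4]
grip_width: 10.3
gripper_force: 60.7
```

```bash
python3 - <<'E'
from h import *
s,M,th=pose(); print(s['position'],th,s['grip_width'],s['wrist_force'],to([634.4,-69,40]))
t=cam('top');d=cam('scene'); 
a=cv2.resize(t['image'][90:290,180:400,::-1],(440,400)); b=cv2.resize(d['image'][200:440,220:480,::-1],(433,400))
a=cv2.resize(t['image'][110:270,190:370,::-1],(675,600),interpolation=cv2.INTER_CUBIC)
cv2.imwrite('pics/c4.png',a); cv2.imwrite('pics/c5.png',cv2.resize(d['image'][180:420,220:480,::-1],(650,600),interpolation=cv2.INTER_CUBIC))
E
```

```text
[634.94655336 -93.77981169  42.87953883] 0.10656095488272677 10.273428198545506 [0.84739664 5.57808105 4.39831559] [  2.1 -24.7   2.9]
```

View pics/c5.png

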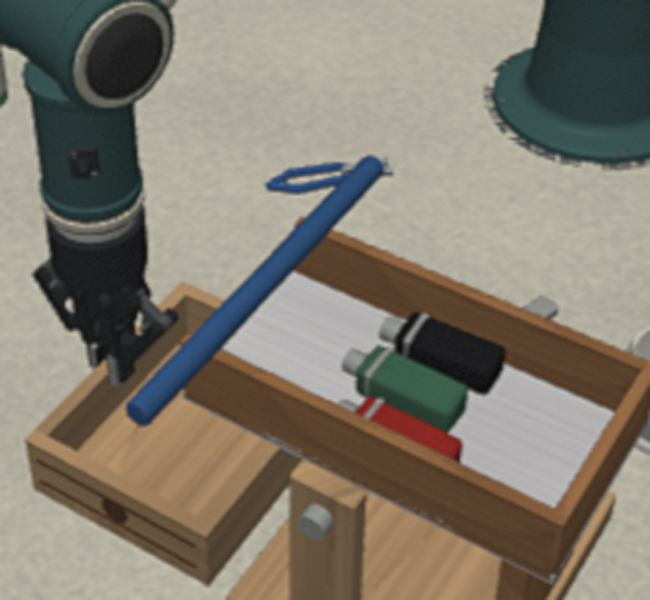

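View pics/c4.png

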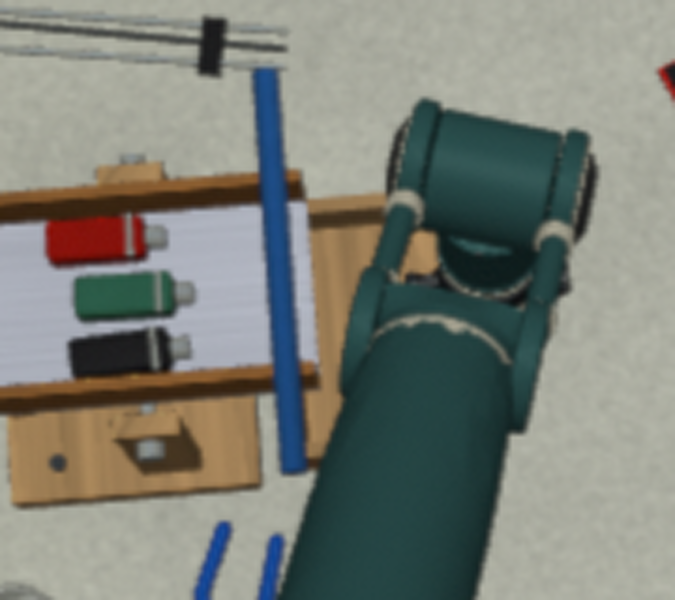

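The crate is gripped square to the tray and has a gap to the base of about 25 mm. In the scene crop its near rim corners are at (210,530) and (28,437), and the tray's rear near top corner is at (558,525). I'll check these against the stand frame.

```bash
cat >> h.py <<'E'
PH=0.107; O=np.array([609.4,163.7,0]); UX=np.array([np.cos(PH),np.sin(PH),0]); UY=np.array([-np.sin(PH),np.cos(PH),0])
def st(x,y,z=0): return O+x*UX+y*UY+[0,0,z]
def ins(p): q=np.array(p)-O; return (q@UX).round(1),(q@UY).round(1)
E
python3 - <<'E'
from h import *
d=cam('scene');t=cam('top')
for u,v in[(210,530),(28,437)]: print('rim',ins(onz(d,220+u/2.5,180+v/2.5,60)))
for p,n in[((77,150,221),'rear+x'),((-77,150,221),'rear-x'),((150,-110,227),'bar+'),((-150,-110,227),'bar-'),((105,-25,180),'upr')]:
    print(n,(proj(d,st(*p))-[220,180])*2.5,'top',(proj(t,st(*p))-[190,110])*3.75)
for p in[(-120,-70,30),(-120,-70,0),(-120,70,0)]: print('base top crop',(proj(t,st(*p))-[190,110])*3.75)
print(ins(pose()[0]['position']))
E
```

```text
rim (np.float64(92.2), np.float64(-95.0))
rim (np.float64(96.9), np.float64(-263.3))
rear+x [556.5  527.75] top [-85.875 194.625]
rear-x [655.  366.5] top [-75.75  400.875]
bar+ [129.5 418. ] top [262.5  67.5]
bar- [367.75 167.  ] top [292.875 469.125]
upr [281.  476.5] top [159.375 156.   ]
base top crop [258.75 480.  ]
base top crop [261.75  486.375]
base top crop [ 90.    500.625]
(np.float64(-2.2), np.float64(-259.0))
```

```bash
cat >> h.py <<'E'
def plusx_face(d,u0,u1,v0,v1):
    m=wood(d); pts=[]
    for u in range(u0,u1):
        v=np.nonzero(m[v0:v1,u])[0]
        if len(v): pts.append(ins(onz(d,u,v0+v[-1]+.5,0)))
    p=np.array(pts); k=np.polyfit(p[:,1],p[:,0],1); return p[[0,-1]],k[0],p[:,0].mean(),np.std(p[:,0]-np.polyval(k,p[:,1]))
E
python3 - <<'E'
from h import *
d=cam('scene');t=cam('top')
print('scene face',plusx_face(d,238,300,360,425))
m=wood(t)
for u in(276,280,284,288):
    v=np.nonzero(m[140:260,u])[0]+140; print(u,v[0],v[-1],ins(onz(t,u,v[0]-.5,60)),ins(onz(t,u,v[-1]+.5,0)))
E
```

```text
scene face (array([[  98.5, -253. ],
       [  97.6, -105. ]]), np.float64(-0.006484999602732665), np.float64(97.68709677419358), np.float64(0.592411682970968))
276 163 230 (np.float64(100.3), np.float64(-139.8)) (np.float64(-95.9), np.float64(-121.3))
280 163 219 (np.float64(99.4), np.float64(-151.8)) (np.float64(-62.7), np.float64(-136.0))
284 162 189 (np.float64(101.5), np.float64(-164.1)) (np.float64(30.7), np.float64(-155.6))
288 162 180 (np.float64(100.4), np.float64(-176.0)) (np.float64(58.3), np.float64(-170.2))
```

The crate is square, with its centre about 5–6 mm low in x and about 25 mm of travel left. I'm correcting and closing on the stop.

Call:
{"method": "drive_tool", "body": {"rows": [[[2, -5, 0, 0], [2, -5, 0, 0], [2, -5, 0, 0], [0, -4, 0, 0], [0, -2, 0, 0], [0, 0, 0, 0], [0, 0, 0, 0]]]}}

```text
time_s: 6.98
position: [638.4, -75.7, 42.9]
ee_rot: [0.001, 0.999, 0.053, 0.001]
wrist_force: [0.4, -5.4, 4.5]
grip_width: 10.6
gripper_force: 60.7
```

Call:
{"method": "drive_tool", "body": {"rows": [[[0, -1, 0, 0], [0, -0.5, 0, 0], [0, 0, 0, 0], [0, 0, 0, 0]]]}}

```text
time_s: 7.32
position: [638.3, -74.5, 42.9]
ee_rot: [0.001, 0.999, 0.053, 0.001]
wrist_force: [0.1, -5.4, 3.6]
grip_width: 10.1
gripper_force: 60.7
```

Call:
{"method": "drive_tool", "body": {"rows": [[[0, -1, 0, 0], [0, -0.5, 0, 0], [0, 0, 0, 0], [0, 0, 0, 0]]]}}

```text
time_s: 7.65
position: [638.2, -73.0, 42.9]
ee_rot: [0.001, 0.999, 0.053, 0.001]
wrist_force: [0.6, -6.7, 4.4]
grip_width: 10.7
gripper_force: 60.7
```

Call:
{"method": "drive_tool", "body": {"rows": [[[0, -1, 0, 0], [0, -1, 0, 0], [0, 0, 0, 0], [0, 0, 0, 0]]]}}

```text
time_s: 7.98
position: [638.0, -70.9, 42.9]
ee_rot: [0.001, 0.999, 0.053, 0.001]
wrist_force: [0.1, -5.8, 4.2]
grip_width: 10.6
gripper_force: 60.7
```

Call:
{"method": "drive_tool", "body": {"rows": [[[0, -1, 0, 0], [0, -0.5, 0, 0], [0, 0, 0, 0], [0, 0, 0, 0]]]}}

```text
time_s: 8.32
position: [637.9, -69.5, 42.9]
ee_rot: [0.001, 0.999, 0.053, 0.001]
wrist_force: [0.5, -6.2, 4.7]
grip_width: 10.1
gripper_force: 60.7
```

Call:
{"method": "drive_tool", "body": {"rows": [[[0, -1, 0, 0], [0, -0.5, 0, 0], [0, 0, 0, 0], [0, 0, 0, 0]]]}}

```text
time_s: 8.65
position: [637.7, -68.0, 42.9]
ee_rot: [0.001, 0.999, 0.053, 0.001]
wrist_force: [-0.3, -6.8, 3.9]
grip_width: 10.6
gripper_force: 60.7
```

Call:
{"method": "drive_tool", "body": {"rows": [[[0, -1, 0, 0], [0, -0.5, 0, 0], [0, 0, 0, 0], [0, 0, 0, 0]]]}}

```text
time_s: 8.98
position: [637.6, -66.5, 42.9]
ee_rot: [0.001, 0.999, 0.053, 0.001]
wrist_force: [0.4, -5.7, 4.7]
grip_width: 10.1
gripper_force: 60.7
```

Call:
{"method": "drive_tool", "body": {"rows": [[[0, -1, 0, 0], [0, -0.5, 0, 0], [0, 0, 0, 0], [0, 0, 0, 0]]]}}

```text
time_s: 9.32
position: [637.3, -66.0, 42.9]
ee_rot: [0.002, 0.999, 0.053, 0.001]
wrist_force: [0.4, -9.3, 5.2]
grip_width: 10.3
gripper_force: 60.7
```

Call:
{"method": "drive_tool", "body": {"rows": [[[0, -1, 0, 0], [0, 0, 0, 0], [0, 0, 0, 0]]]}}

```text
time_s: 9.57
position: [636.9, -65.8, 42.9]
ee_rot: [0.002, 0.999, 0.053, 0.0]
wrist_force: [-1.2, -11.8, 5.3]
grip_width: 10.2
gripper_force: 60.8
```

```bash
python3 - <<'E'
from h import *
d=cam('scene');t=cam('top'); print(ins(pose()[0]['position']))
print('scene face',plusx_face(d,260,315,360,425))
m=wood(t)
for u in(272,276,280):
    v=np.nonzero(m[140:260,u])[0]+140; print(u,ins(onz(t,u,v[0]-.5,60)))
cv2.imwrite('pics/c6.png',cv2.resize(d['image'][280:480,220:480,::-1],(780,600),interpolation=cv2.INTER_CUBIC))
E
```

```text
(np.float64(2.9), np.float64(-231.1))
scene face (array([[ 103.3, -193.6],
       [ 105.6,  -65.6]]), np.float64(0.011691109820729411), np.float64(103.43090909090913), np.float64(1.137978369656089))
272 (np.float64(107.6), np.float64(-128.2))
276 (np.float64(106.5), np.float64(-140.3))
280 (np.float64(105.5), np.float64(-152.2))
```

View pics/c6.png

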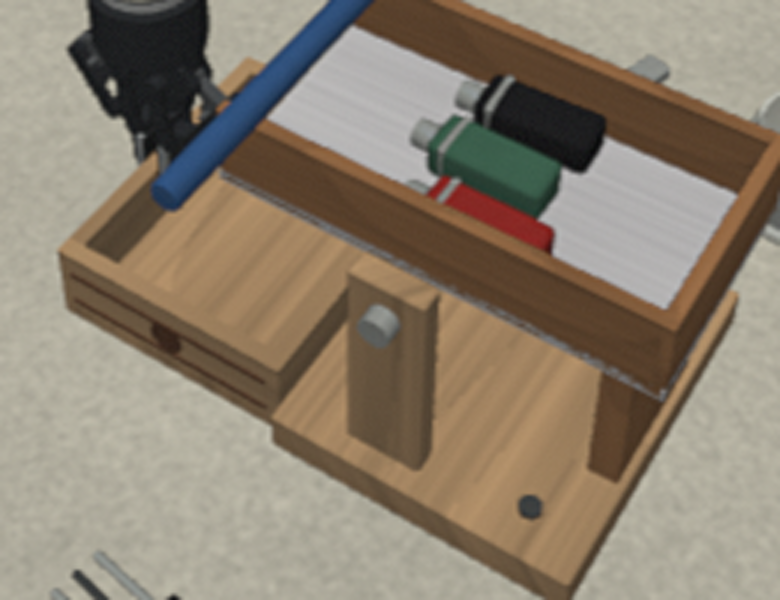

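Force rose to 12 N with motion stalled, so the crate is against the base. The picture shows its rim corner (280,375) meeting the board at (275,430), centred within about 1 mm. I'm releasing and rising.

Call:
{"method": "drive_tool", "body": {"rows": [[[0, 0, 0, 0], [0, 0, 0, 0], [0, 0, 0, 0], [0, 0, 0, 0], [0, 0, 0, 0], [0, 0, 0, 0]]], "grip": 0.2}}

```text
time_s: 10.17
position: [636.4, -61.7, 41.9]
ee_rot: [-0.0, 0.999, 0.054, -0.0]
wrist_force: [0.6, -0.1, -0.4]
grip_width: 51.1
gripper_force: 0.0
```

Call:
{"method": "drive_tool", "body": {"rows": [[[0, 0, -10, 0], [0, 0, -20, 0], [0, 0, -40, 0], [0, 0, -40, 0], [0, 0, -40, 0], [0, 0, -40, 0], [0, 0, -40, 0], [0, 0, -30, 0]]]}}

```text
time_s: 10.83
position: [637.5, -62.0, 307.9]
ee_rot: [0.0, 0.999, 0.054, 0.003]
wrist_force: [1.9, -1.3, -0.2]
grip_width: 51.0
gripper_force: 0.0
```

```bash
python3 - <<'E'
from h import *
p=st(-132,-110,300); print(p,to(p)); d=cam('scene'); print('face',plusx_face(d,260,308,360,425))
# -y face rim line: wood top-left boundary
m=wood(d); L=[]
for v in range(315,358):
    u=np.nonzero(m[v,200:330])[0]
    if len(u): L.append(ins(onz(d,200+u[0]-.5,v,60)))
L=np.array(L); print(L[::8])
E
```

```text
[489.90246707  40.23202997 300.        ] [-135.8 -117.5    7. ]
face (array([[ 103.3, -193.6],
       [ 103.8,  -82.5]]), np.float64(-0.0011889080685972444), np.float64(103.22708333333334), np.float64(0.5350739039155528))
[[ -46.4 -238.4]
 [ -19.2 -238.6]
 [   7.2 -238.9]
 [  31.9 -237.5]
 [  56.9 -237.7]
 [  81.2 -238. ]]
```

The crate is square (slope ≈0), its far face is at y=-238 (ideal -240) and its end face is at 103–106 (ideal 105). Now I'm closing the gripper and moving over the push point.

Call:
{"method": "drive_tool", "body": {"rows": [[[-27, 0, 0, 0], [-27, 0, 0, 0], [-27, -20, 0, 0], [-27, -20, 0, 0], [-28, -20, 0, 0], [0, -20, 0, 0], [0, -20, 0, 0], [0, -17.5, 0, 0]]], "grip": -1}}

```text
time_s: 11.55
position: [488.0, 41.3, 303.1]
ee_rot: [-0.0, 0.999, 0.053, 0.001]
wrist_force: [0.3, -0.7, -0.1]
grip_width: 0.2
gripper_force: 0.0
```

Call:
{"method": "drive_tool", "body": {"rows": [[[0, 0, 20, 0], [0, 0, 20, 0], [0, 0, 15, 0], [0, 0, 0, 0], [0, 0, 0, 0]]]}}

```text
time_s: 11.97
position: [488.2, 40.3, 246.9]
ee_rot: [-0.0, 0.999, 0.053, -0.001]
wrist_force: [1.1, -0.1, 0.7]
grip_width: 0.2
gripper_force: 0.0
```

```bash
python3 - <<'E'
from h import *
s=pose()[0]; print(s['position'],ins(s['position']),s['grip_width'],to(st(-132,-111,240)))
d=cam('scene');t=cam('top')
cv2.imwrite('pics/c7.png',cv2.resize(d['image'][180:340,260:460,::-1],(750,600),interpolation=cv2.INTER_CUBIC))
E
```

```text
[488.16825367  40.30531264 246.89431439] (np.float64(-133.7), np.float64(-109.7)) 0.17742013362950756 [1.7 1.3 6.9]
```

View pics/c7.png

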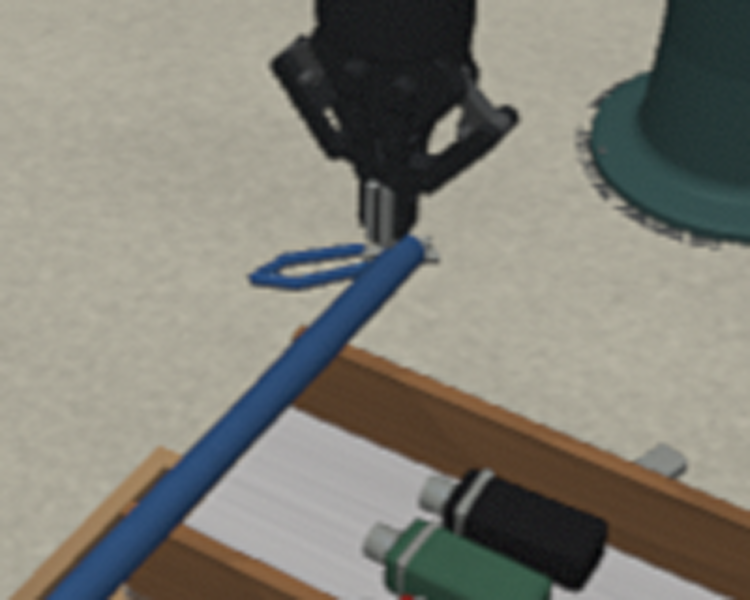

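The closed fingertips are at crop (387,246), just above the bar near its end at (418,240), perhaps a few mm to -y. I'll check this numerically.

```bash
python3 - <<'E'
from h import *
d=cam('scene'); c=lambda p:((proj(d,p)-[260,180])*3.75).round(0)
s=pose()[0]; print('tcp',c(s['position']),'axis',c(st(-133.7,-110,227)),'end',c(st(-150,-110,227)),'end -y5',c(st(-150,-115,227)),'axis mid',c(st(-60,-110,227)))
m=blue(d)
for x in(300,350,380):
  u=round(260+x/3.75); v=np.nonzero(m[235:340,u])[0]; print(x,(235+v[0]-180)*3.75,(235+v[-1]-180)*3.75)
E
```

```text
tcp [385. 235.] axis [386. 267.] end [402. 251.] end -y5 [393. 247.] axis mid [308. 349.]
300 251.25 386.25
350 243.75 330.0
380 255.0 300.0
```

Close enough; I'm nudging 2 mm to +y. Then down to contact and along the bar's arc.

Call:
{"method": "drive_tool", "body": {"rows": [[[0, -2, 4, 0], [0, 0, 4, 0], [0, 0, 2, 0], [0, 0, 1, 0], [0, 0, 0, 0], [0, 0, 0, 0]]]}}

```text
time_s: 12.62
position: [488.8, 42.1, 237.0]
ee_rot: [0.0, 0.999, 0.053, 0.0]
wrist_force: [-1.6, -0.5, 5.2]
grip_width: -0.0
gripper_force: 2.3
```

Call:
{"method": "drive_tool", "body": {"rows": [[[0, 3, 5, 0], [0, 3, 5, 0], [0, 2.4, 5, 0], [0, 2.4, 5, 0], [0, 0, 0, 0]]]}}

```text
time_s: 13.03
position: [490.4, 29.9, 216.9]
ee_rot: [0.001, 0.999, 0.053, 0.001]
wrist_force: [-1.6, -3.5, 8.2]
grip_width: 0.1
gripper_force: 4.1
```

Contact came at the expected height and the force is as described. I'm continuing down.

Call:
{"method": "drive_tool", "body": {"rows": [[[0, 1.9, 5, 0], [0, 1.9, 5, 0], [0, 1.4, 5, 0], [0, 1.4, 5, 0], [0, 1, 5, 0], [0, 1, 5, 0], [0, 0, 0, 0]]]}}

```text
time_s: 13.62
position: [492.3, 20.9, 187.3]
ee_rot: [0.002, 0.999, 0.053, 0.002]
wrist_force: [-0.5, -4.8, 8.4]
grip_width: 0.1
gripper_force: 4.1
```

Call:
{"method": "drive_tool", "body": {"rows": [[[0, 0.6, 5, 0], [0, 0.6, 5, 0], [0, 0.3, 5, 0], [0, 0.3, 5, 0], [0, 0, 5, 0], [0, 0, 5, 0], [0, 0, 0, 0]]]}}

```text
time_s: 14.2
position: [492.8, 19.7, 157.2]
ee_rot: [0.001, 0.999, 0.053, 0.002]
wrist_force: [0.6, -4.8, 7.0]
grip_width: -0.5
gripper_force: 3.4
```

Call:
{"method": "drive_tool", "body": {"rows": [[[0, -0.4, 5, 0], [0, -0.4, 4, 0], [0, -0.4, 3, 0], [0, 0, 1, 0], [0, 0, 0, 0], [0, 0, 0, 0]]]}}

```text
time_s: 14.7
position: [493.0, 20.7, 145.1]
ee_rot: [0.002, 0.999, 0.054, 0.002]
wrist_force: [0.2, -4.6, 8.2]
grip_width: -0.4
gripper_force: 3.9
```

```bash
python3 - <<'E'
from h import *
s=pose()[0]; print(s['position'],ins(s['position']),s['wrist_force'])
d=cam('scene'); cv2.imwrite('pics/c8.png',cv2.resize(d['image'][180:440,210:500,::-1],(669,600),interpolation=cv2.INTER_CUBIC))
E
```

```text
[492.98280551  20.74065301 145.12056004] (np.float64(-131.0), np.float64(-129.7)) [ 0.20589559 -4.64849983  8.2485472 ]
```

View pics/c8.png

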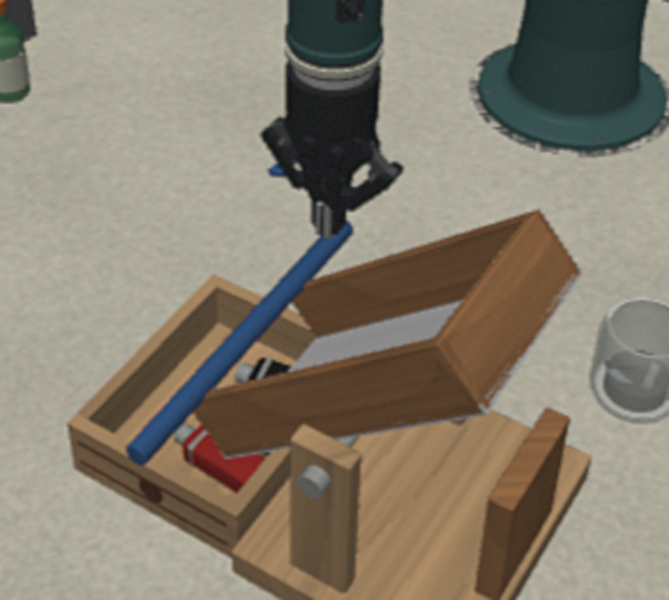

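The tray is steep. Red is at (215,455) and black at (262,372), both in the crate, but green is hidden. I'm pressing on to the stop, holding, and then checking colours by mask.

Call:
{"method": "drive_tool", "body": {"rows": [[[0, -0.3, 2, 0], [0, 0, 1, 0], [0, 0, 0, 0], [0, 0, 0, 0], [0, 0, 0, 0], [0, 0, 0, 0]]]}}

```text
time_s: 15.25
position: [493.0, 20.9, 142.5]
ee_rot: [0.002, 0.999, 0.054, 0.002]
wrist_force: [-0.4, -5.4, 9.2]
grip_width: 0.3
gripper_force: 4.7
```

Call:
{"method": "drive_tool", "body": {"rows": [[[0, 0, 1, 0], [0, 0, 0.5, 0], [0, 0, 0, 0], [0, 0, 0, 0], [0, 0, 0, 0], [0, 0, 0, 0], [0, 0, 0, 0], [0, 0, 0, 0]]]}}

```text
time_s: 15.92
position: [493.0, 21.0, 142.2]
ee_rot: [0.002, 0.999, 0.054, 0.002]
wrist_force: [-4.6, -5.5, 16.3]
grip_width: 0.2
gripper_force: 8.2
```

```bash
cat >> h.py <<'E'
def cols():
    for n in('scene','top'):
        d=cam(n); h=cv2.cvtColor(d['image'],cv2.COLOR_RGB2HSV); roi=(215,230,480,440) if n=='scene' else(165,150,330,245)
        for nm,m in(('green',cv2.inRange(h,(60,70,25),(95,255,200))),('red',cv2.inRange(h,(0,150,60),(5,255,255))|cv2.inRange(h,(175,150,60),(180,255,255))),('black',cv2.inRange(h,(0,0,0),(180,255,28)))):
            k=np.zeros_like(m);x0,y0,x1,y1=roi;k[y0:y1,x0:x1]=m[y0:y1,x0:x1]
            N,_,S,C=cv2.connectedComponentsWithStats(k)
            print(n,nm,[(S[i,4],C[i].round(0).tolist(),'z35 stand',*map(float,ins(onz(d,*C[i],35)))) for i in range(1,N) if S[i,4]>6])
E
python3 -c "
from h import *
cols(); s=pose()[0]; print(s['position'],s['wrist_force'])"
```

```text
scene green [(np.int32(624), [456.0, 236.0], 'z35 stand', -515.8, -59.7)]
scene red [(np.int32(29), [293.0, 370.0], 'z35 stand', 47.0, -154.1), (np.int32(321), [307.0, 381.0], 'z35 stand', 53.2, -117.0)]
scene black [(np.int32(19), [336.0, 233.0], 'z35 stand', -364.8, -316.4), (np.int32(82), [367.0, 235.0], 'z35 stand', -399.6, -246.5), (np.int32(7), [340.0, 238.0], 'z35 stand', -354.7, -297.9), (np.int32(30), [331.0, 248.0], 'z35 stand', -306.1, -295.4), (np.int32(15), [359.0, 241.0], 'z35 stand', -368.8, -252.9), (np.int32(29), [344.0, 248.0], 'z35 stand', -326.0, -267.9), (np.int32(83), [359.0, 256.0], 'z35 stand', -319.7, -224.0), (np.int32(16), [348.0, 257.0], 'z35 stand', -299.6, -243.0), (np.int32(9), [343.0, 260.0], 'z35 stand', -285.8, -245.8), (np.int32(19), [371.0, 264.0], 'z35 stand', -308.8, -183.3), (np.int32(18), [357.0, 276.0], 'z35 stand', -253.3, -189.9), (np.int32(9), [321.0, 340.0], 'z35 stand', -47.7, -152.0), (np.int32(17), [329.0, 339.0], 'z35 stand', -58.7, -138.2)]
top green [(np.int32(2007), [269.0, 208.0], 'z35 stand', -32.8, -105.8), (np.int32(164), [242.0, 232.0], 'z35 stand', -100.0, -21.8)]
top red [(np.int32(22), [268.0, 183.0], 'z35 stand', 46.6, -109.5), (np.int32(33), [279.0, 183.0], 'z35 stand', 44.2, -141.7), (np.int32(17), [283.0, 183.0], 'z35 stand', 41.1, -156.5)]
top black [(np.int32(25), [296.0, 208.0], 'z35 stand', -37.5, -187.5), (np.int32(87), [273.0, 227.0], 'z35 stand', -91.5, -116.0), (np.int32(7), [294.0, 229.0], 'z35 stand', -101.7, -177.5), (np.int32(10), [263.0, 231.0], 'z35 stand', -101.6, -83.0), (np.int32(27), [277.0, 235.0], 'z35 stand', -115.7, -124.0)]
[493.02227729  20.99933712 142.15884221] [-3.74861778 -4.78004934 16.12246611]
```

The stop is reached: force rises to 16 N with no further motion. Now hold longer, then take my last look at both views side by side.

Call:
{"method": "drive_tool", "body": {"rows": [[[0, 0, 0, 0], [0, 0, 0, 0], [0, 0, 0, 0], [0, 0, 0, 0], [0, 0, 0, 0], [0, 0, 0, 0], [0, 0, 0, 0], [0, 0, 0, 0]]]}}

```text
time_s: 16.68
position: [493.0, 21.0, 142.2]
ee_rot: [0.002, 0.999, 0.054, 0.002]
wrist_force: [-3.7, -5.6, 15.7]
grip_width: -0.3
gripper_force: 8.2
```

Call:
{"method": "drive_tool", "body": {"rows": [[[0, 0, 0, 0], [0, 0, 0, 0], [0, 0, 0, 0], [0, 0, 0, 0], [0, 0, 0, 0], [0, 0, 0, 0], [0, 0, 0, 0], [0, 0, 0, 0]]]}}

```text
time_s: 17.35
position: [493.0, 21.0, 142.2]
ee_rot: [0.002, 0.999, 0.054, 0.002]
wrist_force: [-3.2, -5.5, 15.3]
grip_width: -0.1
gripper_force: 8.2
```

```bash
python3 - <<'E'
from h import *
t=cam('top'); d=cam('scene')
a=cv2.resize(t['image'][130:260,160:330,::-1],(400,306),interpolation=cv2.INTER_CUBIC); b=cv2.resize(d['image'][260:410,220:420,::-1],(400,300),interpolation=cv2.INTER_CUBIC)
cv2.imwrite('pics/c9.png',np.hstack([a[:300],b]))
for p in[(0,-150,30),(0,-100,30)]: print((proj(t,st(*p))-[160,130])*2.353)
E
```

```text
[288.2425 157.651 ]
[249.418  160.7099]
```

View pics/c9.png

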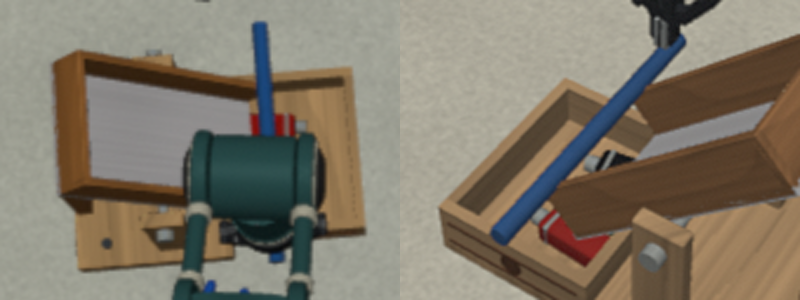

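The last look shows the tray floor empty as far as it is visible, with red and black in the crate. Green must lie between them under the lip. I'm easing up along the reverse arc and will check green by mask partway.

Call:
{"method": "drive_tool", "body": {"rows": [[[0, 0.3, -4, 0], [0, 0.4, -4, 0], [0, 0.4, -5, 0], [0, 0, -5, 0], [0, 0, -5, 0], [0, -0.3, -5, 0], [0, -0.3, -5, 0], [0, 0, 0, 0]]]}}

```text
time_s: 18.12
position: [492.9, 21.8, 174.6]
ee_rot: [0.0, 0.999, 0.053, 0.002]
wrist_force: [-0.0, -1.4, 7.5]
grip_width: 0.0
gripper_force: 3.8
```

Call:
{"method": "drive_tool", "body": {"rows": [[[0, -0.6, -5, 0], [0, -0.6, -5, 0], [0, -1, -5, 0], [0, -1, -5, 0], [0, 0, 0, 0]]]}}

```text
time_s: 18.53
position: [492.4, 26.1, 194.3]
ee_rot: [-0.001, 0.999, 0.053, 0.002]
wrist_force: [0.5, 2.5, 6.1]
grip_width: -0.1
gripper_force: 3.2
```

```bash
sed -i 's/(60,70,25),(95/(60,70,25),(88/' h.py; python3 -c "
from h import *
s=pose()[0]; print(s['position'],ins(s['position']),s['wrist_force']); cols()" | grep -v black
```

```text
[492.38386743  26.05309575 194.33578021] (np.float64(-131.0), np.float64(-124.4)) [0.53612389 2.47750355 6.14600517]
scene green [(np.int32(14), [438.0, 233.0], 'z35 stand', -501.3, -103.1), (np.int32(29), [454.0, 232.0], 'z35 stand', -525.2, -70.8), (np.int32(16), [469.0, 234.0], 'z35 stand', -538.0, -35.5), (np.int32(7), [438.0, 239.0], 'z35 stand', -481.6, -92.5), (np.int32(19), [446.0, 239.0], 'z35 stand', -489.8, -75.2), (np.int32(12), [474.0, 239.0], 'z35 stand', -528.4, -17.2), (np.int32(23), [461.0, 241.0], 'z35 stand', -501.4, -40.6), (np.int32(212), [320.0, 367.0], 'z35 stand', 12.9, -114.3)]
scene red [(np.int32(33), [294.0, 369.0], 'z35 stand', 43.8, -154.4), (np.int32(466), [308.0, 379.0], 'z35 stand', 47.7, -118.6)]
top green [(np.int32(11), [240.0, 183.0], 'z35 stand', 53.6, -25.7), (np.int32(8), [246.0, 183.0], 'z35 stand', 52.2, -44.4), (np.int32(7), [289.0, 182.0], 'z35 stand', 44.2, -172.3), (np.int32(7), [258.0, 184.0], 'z35 stand', 46.7, -78.1), (np.int32(7), [272.0, 185.0], 'z35 stand', 37.3, -120.9), (np.int32(8), [283.0, 184.0], 'z35 stand', 37.2, -155.6), (np
[... 604 characters left out ...]
214.0], 'z35 stand', -46.4, -43.9), (np.int32(120), [271.0, 220.0], 'z35 stand', -70.1, -111.5), (np.int32(36), [259.0, 221.0], 'z35 stand', -70.8, -74.5), (np.int32(34), [239.0, 225.0], 'z35 stand', -77.7, -13.7), (np.int32(16), [286.0, 221.0], 'z35 stand', -76.7, -154.1), (np.int32(10), [271.0, 227.0], 'z35 stand', -91.0, -109.0), (np.int32(8), [288.0, 233.0], 'z35 stand', -113.3, -158.9), (np.int32(9), [241.0, 238.0], 'z35 stand', -117.7, -15.8), (np.int32(8), [285.0, 239.0], 'z35 stand', -130.2, -146.6), (np.int32(19), [236.0, 242.0], 'z35 stand', -127.9, -2.5), (np.int32(8), [284.0, 243.0], 'z35 stand', -143.4, -144.5)]
top red [(np.int32(15), [278.0, 180.0], 'z35 stand', 52.7, -140.7)]
```

Green now shows at scene (320,367), in the crate at stand (13,-114) beside red. All three are out. I'm easing up the rest of the way.

Call:
{"method": "drive_tool", "body": {"rows": [[[0, -1.4, -5, 0], [0, -1.4, -5, 0], [0, -1.9, -5, 0], [0, -1.9, -5, 0], [0, -1.9, -4, 0], [0, -1.9, -4, 0], [0, 0, 0, 0]]]}}

```text
time_s: 19.22
position: [490.2, 36.2, 221.3]
ee_rot: [-0.0, 0.999, 0.053, 0.001]
wrist_force: [2.5, 3.0, 6.0]
grip_width: 0.2
gripper_force: 2.6
```

Call:
{"method": "drive_tool", "body": {"rows": [[[0, -1.8, -3, 0], [0, -1.8, -3, 0], [0, -1.2, -2, 0], [0, -1.2, -2, 0], [0, -0.6, -1.5, 0], [0, -0.3, -1.5, 0], [0, 0, 0, 0]]]}}

```text
time_s: 19.8
position: [488.6, 42.6, 233.1]
ee_rot: [-0.0, 0.999, 0.053, -0.0]
wrist_force: [1.7, 2.9, 4.9]
grip_width: -0.4
gripper_force: 2.4
```

Call:
{"method": "drive_tool", "body": {"rows": [[[0, 0, -1.5, 0], [0, 0, -1, 0], [0, 0, -1, 0], [0, 0, -1, 0], [0, 0, -1, 0], [0, 0, -1, 0], [0, 0, 0, 0], [0, 0, 0, 0]]]}}

```text
time_s: 20.47
position: [488.2, 42.0, 238.6]
ee_rot: [0.0, 0.999, 0.053, -0.001]
wrist_force: [0.3, -0.0, -0.0]
grip_width: -0.1
gripper_force: 0.0
```

Call:
{"method": "drive_tool", "body": {"rows": [[[0, 0, -1, 0], [0, 0, -2, 0], [0, 0, -5, 0], [0, 0, -10, 0], [0, 0, -20, 0], [0, 0, -25, 0], [0, 0, -25, 0], [0, 0, 0, 0]]]}}

```text
time_s: 21.13
position: [491.6, 42.6, 334.6]
ee_rot: [0.0, 0.999, 0.053, 0.005]
wrist_force: [0.5, -0.1, 1.7]
grip_width: 0.1
gripper_force: 0.0
```

Call:
{"method": "drive_tool", "body": {"rows": [[[-10, 20, 0, 0], [-10, 30, 0, 0], [0, 35, 0, 0], [0, 35, 0, 0], [0, 35, 0, 0], [0, 35, 0, 0], [0, 35, 0, 0], [0, 0, 0, 0]]]}}

```text
time_s: 21.8
position: [493.0, -188.9, 327.5]
ee_rot: [0.002, 0.999, 0.051, 0.0]
wrist_force: [0.3, 0.2, 0.5]
grip_width: 0.4
gripper_force: 0.0
```

```bash
python3 - <<'E'
from h import *
s=pose()[0]; print(s['position'],s['wrist_force'],s['time_s'])
t=cam('top'); d=cam('scene'); print('bar',bar(t)); print('face',plusx_face(d,260,308,360,425))
m=wood(d); L=[]
for v in range(315,358):
    u=np.nonzero(m[v,200:330])[0]
    if len(u): L.append(ins(onz(d,200+u[0]-.5,v,60)))
print(L[::10])
h=cv2.cvtColor(t['image'],cv2.COLOR_RGB2HSV)
for n,m in(('g',cv2.inRange(h,(60,70,25),(88,255,200))),('r',cv2.inRange(h,(0,150,60),(5,255,255))|cv2.inRange(h,(175,150,60),(180,255,255))),('k',cv2.inRange(h,(0,0,0),(180,255,35)))):
    k=np.zeros_like(m);k[160:235,175:310]=m[160:235,175:310]; N,_,S,C=cv2.connectedComponentsWithStats(k)
    print(n,[(int(S[i,4]),C[i].round().tolist(),ins(onz(t,*C[i],35))) for i in range(1,N) if S[i,4]>8])
E
```

```text
[ 492.98013277 -188.9029201   327.54145979] [0.31127638 0.19093278 0.51186311] 21.8
bar [array([770.6,  70. , 227. ]), array([471.8,  38.5, 227. ])]
face (array([[ 103.3, -193.6],
       [ 103.8,  -82.5]]), np.float64(-0.0013586698467159303), np.float64(103.14999999999999), np.float64(0.5709229056132131))
[(np.float64(-46.4), np.float64(-238.4)), (np.float64(-12.5), np.float64(-238.7)), (np.float64(19.2), np.float64(-237.4)), (np.float64(50.7), np.float64(-237.7)), (np.float64(81.2), np.float64(-238.0))]
g [(71, [278.0, 197.0], (np.float64(-1.7), np.float64(-136.4))), (17, [284.0, 197.0], (np.float64(-2.6), np.float64(-156.1)))]
r [(68, [277.0, 183.0], (np.float64(42.3), np.float64(-136.9))), (19, [283.0, 183.0], (np.float64(41.0), np.float64(-156.5)))]
k [(75, [277.0, 215.0], (np.float64(-55.1), np.float64(-128.7)))]
```

The tray is back level (the bar reads as it did at the start), all three handles are in the crate, the crate has not moved and the arm is clear. Handing in.

```bash
python3 -c "
from plant import order
print(order.hand_in())"
```

```text
the job is handed in; nothing more can be done
None
```

The job is handed in: the crate stands square against the base board and centred under the lip to within about 2 mm, all three handles are in it, the tray was eased back to level with no snap, and I kept clear of the jar, pliers and glue, though I did not re-measure them afterwards.

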